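# Seal the airtight tub under the spice rack

### The job

The lid of the airtight tub beside the spice rack is only lying on its rubber gasket. Press it down around its edge, point by point, until it is fully home on the rim at all four corners. Press firmly but without brute force, do not bump the rack, and leave the other things where they are.

Things in the scene. Friction and masses are not known exactly. Their poses are not given: they have to be found in the camera images.
- tub: White plastic airtight tub, 160 (x) x 120 (y) mm, 85 mm high, walls 7 mm, fixed to the counter. Origin: centre of its underside; z up. Its +x is its long direction, away from the robot; the tiered rack stands along its -y side.
- gasket (a point): Centre of the tub's mouth, level with the rim, 85 mm above the counter. A black rubber gasket lines the rim, up to 7 mm proud of it. It gives way corner by corner (about 18 N each), at most 7 mm, until flush with the rim, where it stops hard; it stays down where it has been pressed.
- lid: White rigid plastic lid lying loosely on the gasket: flange 166 x 126 x 6 mm, an 18 mm deep lip inside the tub holds it with 2.5 mm play. Origin: centre of the flange's underside, axes as the tub's. Seated, the flange rests on the rim: top face 91 mm above the counter (start: up to 98). Pressing one corner tilts it and may lift the opposite one by up to 7 mm. 0.16 kg; cracks above 75 N.
- corner_rack_front (a point): Point on the lid's top face, at the middle of the grey round thumb mark (22 mm across) near its corner on the rack side, at the end towards the robot (lid x -68, y -48 mm). Its height above the counter is 91 mm when this corner is seated, 96 to 98 mm at the start.
- corner_rack_back (a point): Point on the lid's top face, at the middle of the grey round thumb mark (22 mm across) near its corner on the rack side, at the end away from the robot (lid x +68, y -48 mm). Its height above the counter is 91 mm when this corner is seated, 96 to 98 mm at the start.
- corner_open_front (a point): Point on the lid's top face, at the middle of the grey round thumb mark (22 mm across) near its corner on the open side (away from the rack), at the end towards the robot (lid x -68, y +48 mm). Its height above the counter is 91 mm when this corner is seated, 96 to 98 mm at the start.
- corner_open_back (a point): Point on the lid's top face, at the middle of the grey round thumb mark (22 mm across) near its corner on the open side, at the end away from the robot (lid x +68, y +48 mm). Its height above the counter is 91 mm when this corner is seated, 96 to 98 mm at the start.
- tray_edge (a point): Middle of the lower front edge of the rack's lowest tray, 190 mm above the counter. The edge runs along the tub's x, overhangs the lid and lies only 4 to 8 mm beyond the two rack-side thumb marks (towards tub -y), 90 mm above them: an upright gripper strikes it there; one leaning about 40 degrees, fingertips pointing under the tray (tub -y), body out on the open side, passes.
- tumbler: Glass tumbler, 68 mm across, 100 mm high, standing 165 to 185 mm from the tub's centre on its open side; a bystander. Origin: centre of its underside.
- ladle: Wooden ladle, 260 mm long, lying beyond the tumbler; a bystander. Origin at its underside near the middle.
- spice_box: Small lidded plastic box, 94 x 74 x 55 mm, beyond the tub's far end; a bystander. Origin: centre of its underside.
- bowl: Ceramic bowl, 100 mm across, 45 mm high, left of the small lidded box; a bystander. Origin: centre of its underside.
- salt_jar: Glass jar, 54 mm across, 70 mm high, near the tub's end towards the robot, on the open side; a bystander. Origin: centre of its underside.
- rack: Tiered steel spice rack, fixed: three trays 300 (x) x 110 (y) x 22 mm one above the other with undersides at 190, 275 and 360 mm and the same front edge, jars standing on them, two posts; about 0.43 m high. Origin: on the counter under the trays' middle; axes as the tub's.
Mind the look-alikes: they are no part of the job. Leave any green, red or yellow look-alike of the lid alone.

How it is judged (in metres and radians):
At the end, for the whole second after the job is handed in: All four thumb marks of the lid lie less than 93.5 mm above the tub's underside (91 mm is fully seated: at most 2.5 mm of gap at any corner), and the lid is at rest (z of each of corner_rack_front, corner_rack_back, corner_open_front, corner_open_back in the frame of tub below 0.0935 m and linear speed of lid below 0.01 m/s); the robot touches nothing.
It fails at once if the lid was pressed with more than 75 N (contact force between lid and the fingers above 75 N or contact force between lid and the arm above 75 N).
It fails at once if the rack was bumped (more than 8 N) (contact force between rack and the fingers above 8 N or contact force between rack and the arm above 8 N).
It fails at once if a bystander was moved by more than 30 mm (distance of any of tumbler, ladle, spice_box, bowl, salt_jar from where it was at the start of the episode above 0.03 m).
It also fails if it takes over 58 s, if anything falls off the work surface, if the arm or the gripper's body presses on something with over 40 N, if the wrist force passes 120 N, or if a joint passes its speed limit or range.

### The arm

A 6-joint arm with a two-finger parallel gripper is mounted at the origin on the work surface. World frame = base frame: x ahead of the robot, y to its left, z up, the work surface at z = 0. Lengths are in mm, angles in degrees, forces in N, time in s.
With the tool pointing down it reaches from about 300 to 850 mm from the base axis. Payload 4.2 kg.
Tool frame: the origin (TCP) lies at the centre of the arm's flange, where the gripper is bolted on; the fingertips stand 191 mm ahead of it and the grasp point (between the pads) lies 172 mm ahead of it; z points along the fingers, x is the direction in which the jaws open and shut, and the axes are right-handed (so a half turn about z gives the same grasp; the last joint's range is limited). The gripper opens to 91 mm and grips with 3 to 60 N. Pads are 32 mm wide; open, the fingers measure 118 mm over their backs; the gripper's body (76 mm by 178 mm) begins 60 mm behind the grasp point.
Start: joints at [64.744, 18.312, 89.639, -0, 72.044, -1.146], TCP at [234.879, 524.838, 404.776] pointing down, gripper open.
Joint ranges: [-177.97, 177.97], [-48.28, 115.42], [12.27, 149.76], [-77.06, 257.06], [2.81, 150.46], [-146.56, 146.56]. Speed limits (degrees/s): [147.25, 147.25, 180, 180, 180, 180].

### API

Orientations are given as [roll, pitch, yaw] about the fixed x, y, z axes, in that order (R = Rz(yaw) Ry(pitch) Rx(roll)).
In Python, from workcell import telemetry, imaging, env gives the robot as it stands. The module is installed in compiled form; this text tells all that it offers.
- The arm moves only by the tool jog_arm, never from a script. Its argument "series" is a list of rows, each a list of 3 entries, a list of its own where there are three numbers: the shift along the world's x, y, z in mm, then the turn, a rotation vector about the world's x, y, z in rad, then the opening, from 0 (shut) to 1 (fully open). In form: [[[x, y, z], [ax, ay, az], jaw], ...]. A call has exactly 5 rows; each row is the pose to reach, as a shift and turn from the pose measured when the call began; what a row does not reach only later rows make up. A row lasts 1/12 s, in which the tool goes at most 41.7 mm and 7.16 degrees, less where a joint would pass 70% of its speed; a pose out of reach is approached as far as the arm can. A call with a gripper value outside its range is refused whole. The fingers move at their own pace and stop on an object; "squeeze" is the grip in N (left out, the last holds). Time passes only in rows, so rows that repeat a pose let the fingers close, or fill a call up. It gives the time, the measured TCP pose, the force and the opening at its end, in the units of the state.
- telemetry.state(): the state, without advancing time (a new reading comes with each control period).
- imaging.grab_frame(name): name is "scene" or "side" or "wrist"; returns a dict with "pixels" (400x640x3 uint8, red, green, blue), "fov_y" (degrees; the focal length in pixels is half the picture's height over the tangent of half this angle, whatever the lens; pixels are square), "cx", "cy" (the principal point, pixels), "R" (3x3) and "t" (3): a world point X has camera coordinates R X + t; the wrist camera has in their place "T_tool_cam" (4x4, takes a point from camera to tool coordinates, whose origin is the TCP and whose axes are the tool frame's). Camera axes: x right, y down, z forward; pixel columns grow to the right and rows downward; lengths in mm; the calibration is good to about 2 mm. A picture is of the moment at which its call begins: read the wrist's pose just before it. There is no depth.
- env.job_done(): hands the job in, once; it reports no verdict.
The state is a dict: "time_s": time; "qpos": joint angles; "qvel": joint speeds; "effort": joint torques, N m; "ee_pos": TCP position; "ee_rot": TCP orientation; "force": force on the tool from outside, world axes, zero at the start; "torque": the same for the moment, N m; "gripper_width": finger opening in mm.
Only numpy, scipy, OpenCV 4.12 (cv2) and the standard library are available. Lean on these libraries where they do the work, as an engineer would, in place of code of your own. Each camera call takes 0.05 s, during which the arm holds its last target.

## Working session

There is one attempt and no reset: what is moved stays moved. The work goes in short steps, Python scripts to look and compute and a tool call to move; the robot and the scene stay as the last step left them, time stands still between calls to the robot, and variables do not carry over. Pictures are saved under pics/ and viewed, and the job is handed in when it is done.

Besides the shell and the picture viewer there is one more tool, called after ">>>" as name([rows], argument=value, ...), one row to a line, values as JSON. jog_arm: Moves the arm, as the interface text tells. Its arguments: {"type":"object","properties":{"series":{"type":"array"},"squeeze":{"type":"number"}},"required":["series"]}

```bash
mkdir -p pics; cat > h.py <<'E'
import numpy as np, cv2
from workcell import telemetry, imaging, env
def snap(name,fn):
    s=telemetry.state(); f=imaging.grab_frame(name)
    cv2.imwrite('pics/'+fn,cv2.cvtColor(f['pixels'],cv2.COLOR_RGB2BGR))
    return f,s
E
python3 - <<'E'
from h import *
import pickle
d={}
for n in ['scene','side','wrist']:
    d[n]=snap(n,n+'0.png')
    f=d[n][0]; print(n,{k:v for k,v in f.items() if k!='pixels'})
print(telemetry.state())
pickle.dump(d,open('d0.pkl','wb'))
E
```

```text
scene {'fov_y': 48.24748199290074, 'cx': 316.15305465722196, 'cy': 195.30145018487906, 'R': array([[ 0.79024654,  0.61277786, -0.00370192],
       [ 0.5791909 , -0.74887796, -0.32205543],
       [-0.20012072,  0.25235906, -0.94671358]]), 't': array([-426.57729072, -186.9515322 , 1184.69228867])}
side {'fov_y': 45.46429488419513, 'cx': 325.15418927926623, 'cy': 195.4624880803018, 'R': array([[-0.79687058, -0.60390307, -0.01727316],
       [-0.31222478,  0.43613121, -0.84398179],
       [ 0.51721655, -0.66715115, -0.53609363]]), 't': array([433.64041532, 240.51054775, 973.75047149])}
wrist {'fov_y': 64.38830099035637, 'cx': 323.20213353797703, 'cy': 203.84673735840087, 'T_tool_cam': array([[ 9.99998852e-01,  1.46688814e-04, -1.50822199e-03,
        -4.62205089e-02],
       [ 2.83595547e-04,  9.59601339e-01,  2.81363092e-01,
        -7.95509994e+01],
       [ 1.48856466e-03, -2.81363196e-01,  9.59600196e-01,
         1.97902976e+01],
       [ 0.00000000e+00,  0.00000000e+00,  0.00000000e+00,
         1.00000000e+00]])}
{'time_s': 0.15, 'qpos': array([ 6.47450378e+01,  1.83445141e+01,  8.96909641e+01, -7.59829795e-05,
        7.20433210e+01, -1.14683387e+00]), 'qvel': array([-0.00631625, -0.09781749, -0.2398259 , -0.04657254,  0.10163511,
        0.00303731]), 'effort': array([ 2.30800533e-04, -4.12771010e+01, -2.32156134e+01,  7.27385329e-02,
        4.34453250e-02, -9.26866528e-05]), 'ee_pos': array([234.82184605, 524.73574452, 404.0961647 ]), 'ee_rot': array([-1.79998495e+02,  7.87848501e-02,  6.58918962e+01]), 'force': array([-0.09162946,  0.22726891,  0.54775106]), 'torque': array([-0.01459866,  0.01742597,  0.05246634]), 'gripper_width': 91.40677539761742}
```

View pics/scene0.png

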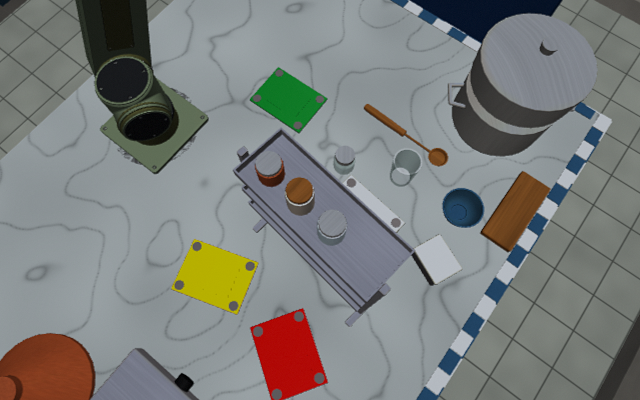

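View pics/side0.png

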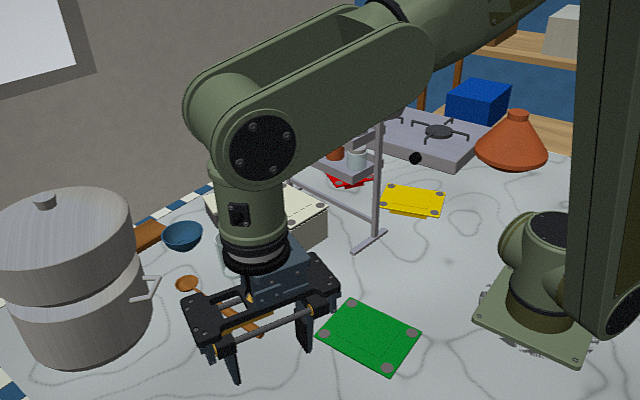

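View pics/wrist0.png

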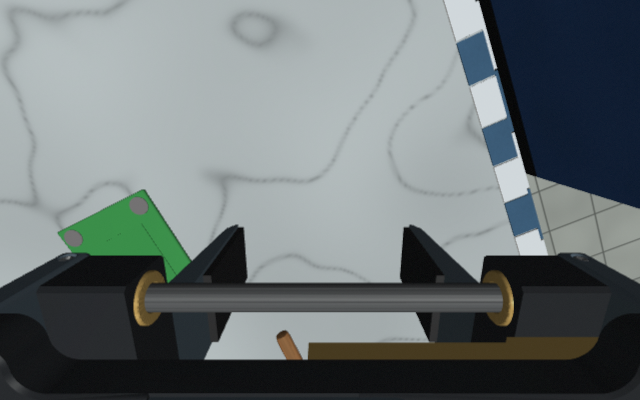

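```bash
cat >> h.py <<'E'
def ray(f,u,v,z):
    F=200/np.tan(np.radians(f['fov_y']/2))
    d=f['R'].T@np.array([(u-f['cx'])/F,(v-f['cy'])/F,1]); c=-f['R'].T@f['t']
    return c+d*(z-c[2])/d[2]
def proj(f,X):
    F=200/np.tan(np.radians(f['fov_y']/2))
    p=f['R']@np.array(X)+f['t']; return np.array([f['cx']+F*p[0]/p[2],f['cy']+F*p[1]/p[2]])
E
python3 - <<'E'
from h import *
import pickle
d=pickle.load(open('d0.pkl','rb')); f=d['scene'][0]
im=f['pixels'][120:300,230:480]
cv2.imwrite('pics/crop0.png',cv2.resize(cv2.cvtColor(im,cv2.COLOR_RGB2BGR),None,fx=3,fy=3,interpolation=cv2.INTER_CUBIC))
for n,u,v,z in [('OF',351,182.5,97),('OB',397,223,97),('tumbler',401,178,0),('salt',344,165,35),('box',437,258,55),('bowl',463,208,30)]:
    print(n,ray(f,u,v,z).round(1))
s=d['side'][0]; im=s['pixels'][100:280,150:400]
cv2.imwrite('pics/crop1.png',cv2.resize(cv2.cvtColor(im,cv2.COLOR_RGB2BGR),None,fx=3,fy=3,interpolation=cv2.INTER_CUBIC))
E
```

```text
OF [523.3 152.6  97. ]
OB [661.4 137.8  97. ]
tumbler [600.4 273.3   0. ]
salt [471.8 200.6  35. ]
box [778.6 139.2  55. ]
bowl [764.4 287.8  30. ]
```

View pics/crop0.png

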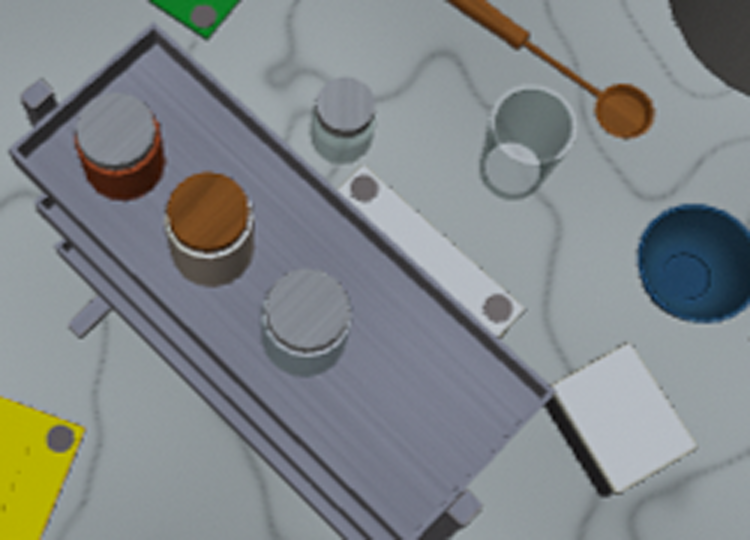

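View pics/crop1.png

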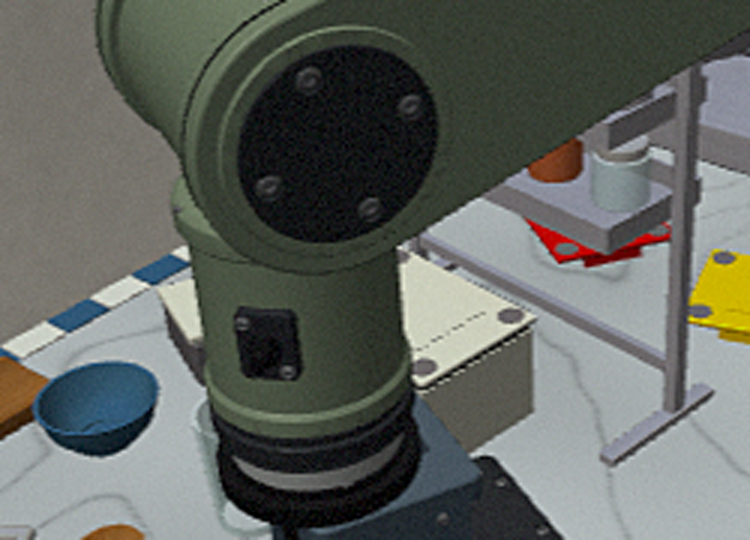

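```bash
python3 - <<'E'
from h import *
import pickle
d=pickle.load(open('d0.pkl','rb')); f=d['scene'][0]; s=d['side'][0]
for n,u,v in [('OF',351.3,182.7),('OB',395.7,222.7)]: print('scene',n,ray(f,u,v,97).round(1))
for n,u,v in [('OF',291.7,222.3),('RF',320.3,205),('RB',284,185.7)]: print('side',n,ray(s,u,v,97).round(1))
# rack top tray front edge in scene: (155,28)->(550,395) crop, z=382
for u,v in [(155,28),(550,395)]: print('tray',ray(f,230+u/3,120+v/3,382).round(1))
# side: lowest tray front lower edge near end: crop (607,250)
print('side tray corner', ray(s,150+607/3,100+250/3,190), )
E
```

```text
scene OF [524.1 152.7  97. ]
scene OB [658.7 136.6  97. ]
side OF [523.2 151.5  97. ]
side RF [513.8  56.7  97. ]
side RB [644.6  40.1  97. ]
tray [421.   60.4 382. ]
tray [713.3  22.1 382. ]
side tray corner [421.78550229  56.87590824 190.        ]
```

>>> jog_arm([
  [[25,-25,0],[0,0,-0.12],0],
  [[50,-50,0],[0,0,-0.24],0],
  [[75,-75,0],[0,0,-0.36],0],
  [[100,-100,0],[0,0,-0.48],0],
  [[125,-125,0],[0,0,-0.6],0],
], squeeze=20)

```text
time_s: 0.57
ee_pos: [360.6, 398.5, 403.9]
ee_rot: [180.0, 0.1, 31.2]
force: [1.3, -0.0, -0.1]
gripper_width: 60.6
```

>>> jog_arm([
  [[30,-25,0],[0,0,-0.12],0],
  [[60,-50,0],[0,0,-0.24],0],
  [[90,-75,0],[0,0,-0.36],0],
  [[120,-95,0],[0,0,-0.48],0],
  [[150,-110,0],[0,0,-0.6],0],
])

```text
time_s: 0.98
ee_pos: [511.8, 286.3, 403.8]
ee_rot: [180.0, 0.1, -3.6]
force: [0.0, 0.2, -0.1]
gripper_width: 27.3
```

>>> jog_arm([
  [[5,-5,0],[-0.119,0.014,-0.01],0],
  [[10,-10,0],[-0.238,0.028,-0.02],0],
  [[15,-15,0],[-0.357,0.042,-0.03],0],
  [[20,-20,0],[-0.476,0.056,-0.04],0],
  [[24,-25,0],[-0.59,0.07,-0.05],0],
])

```text
time_s: 1.4
ee_pos: [536.2, 261.1, 403.7]
ee_rot: [145.6, 1.1, -7.0]
force: [-0.3, -0.5, -1.2]
gripper_width: 0.5
```

```bash
python3 - <<'E'
from h import *
s=telemetry.state(); print(s)
E
```

```text
{'time_s': 1.4, 'qpos': array([ 30.93902869,  25.68128532,  81.97226862, -25.99593646,
        95.27202665,  40.48761669]), 'qvel': array([  4.84795604,  14.84766716,  -8.314519  , -55.3263755 ,
        51.02747738,   9.93649651]), 'effort': array([ -0.24143516, -48.22500229, -21.78990483,  -0.95748972,
         0.90526398,  -0.12384909]), 'ee_pos': array([536.23268377, 261.11879511, 403.65572357]), 'ee_rot': array([145.60348734,   1.05075739,  -6.96391649]), 'force': array([-0.30131756, -0.51763637, -1.16304039]), 'torque': array([ 0.24296693,  0.05775683, -0.0268967 ]), 'gripper_width': 0.46500345538563265}
```

>>> jog_arm([
  [[0,0,-25],[-0.05,-0.004,0.002],0],
  [[0,0,-50],[-0.1,-0.007,0.004],0],
  [[0,0,-75],[-0.1,-0.007,0.004],0],
  [[0,0,-95],[-0.1,-0.007,0.004],0],
  [[0,0,-95],[-0.1,-0.007,0.004],0],
])

```text
time_s: 1.82
ee_pos: [535.4, 260.9, 304.1]
ee_rot: [139.7, 0.4, -6.8]
force: [-0.4, -0.1, 0.5]
gripper_width: 0.5
```

```bash
python3 - <<'E'
from h import *
for n in ['scene','side','wrist']:
    f,s=snap(n,n+'1.png')
print(telemetry.state()['ee_pos'],telemetry.state()['ee_rot'])
E
```

```text
[536.5570709  261.25045769 309.54889878] [ 1.39975369e+02 -8.99723976e-02 -6.78071284e+00]
```

View pics/side1.png

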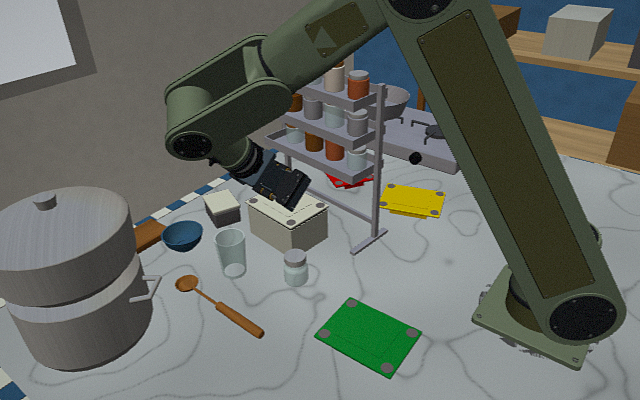

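View pics/wrist1.png

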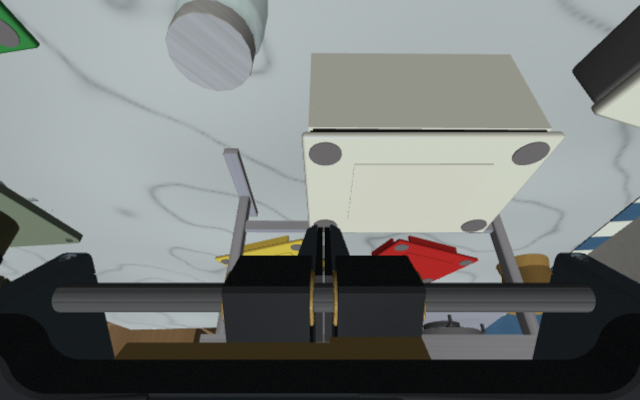

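View pics/scene1.png

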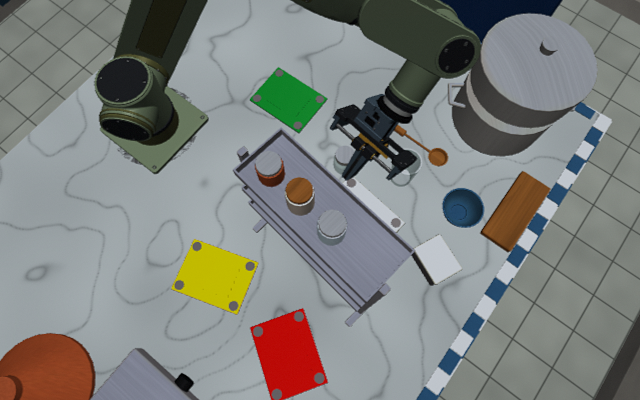

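```bash
cat >> h.py <<'E'
from scipy.spatial.transform import Rotation as Ro
def wfix(f,s):
    Rt=Ro.from_euler('xyz',s['ee_rot'],degrees=True).as_matrix()
    T=f['T_tool_cam']; Rc=Rt@T[:3,:3]; c=Rt@T[:3,3]+s['ee_pos']
    g=dict(f); g['R']=Rc.T; g['t']=-Rc.T@c; return g
E
python3 - <<'E'
from h import *
f,s=snap('wrist','wrist2.png'); g=wfix(f,s)
im=cv2.cvtColor(f['pixels'],cv2.COLOR_RGB2GRAY)
m=((im>60)&(im<135)).astype(np.uint8); m[:130]=0;m[260:]=0
n,l,st,c=cv2.connectedComponentsWithStats(m)
for i in range(1,n):
    if 80<st[i,4]<1500: print(c[i].round(1),st[i], ray(g,*c[i],97).round(1))
for i,(x,y) in enumerate([(-68,48),(68,48),(-68,-48),(68,-48)]):
    a=np.radians(-6.7); p=[585.6+x*np.cos(a)-y*np.sin(a),96.5+x*np.sin(a)+y*np.cos(a),97]; print(np.round(p,1),proj(g,p).round(1))
E
```

```text
[418.7 131.4] [301 130 257   6 395] [585.  163.7  97. ]
[528.3 152.1] [510 141  37  23 599] [660.2 136.   97. ]
[323.8 152.6] [308 142  32  23 589] [524.4 151.7  97. ]
[508.7 242.7] [484 214  64  46 685] [696.3  -3.8  97. ]
[472.1 224.4] [460 219  25  12 228] [649.1  39.6  97. ]
[421.2 251. ] [ 371  235  107   25 1051] [610.2 -13.3  97. ]
[ 72.  254.3] [ 51 252  42   8  97] [232.2  23.8  97. ]
[523.7 152.1  97. ] [322.6 152.3]
[658.7 136.2  97. ] [526.1 152. ]
[512.5  56.8  97. ] [323. 224.]
[647.5  40.9  97. ] [470.8 223.8]
```

>>> jog_arm([
  [[0,0,-10],[0,0,0],0],
  [[0,0,-20],[0,0,0],0],
  [[0,0,-30],[0,0,0],0],
  [[0,0,-38],[0,0,0],0],
  [[0,0,-42],[0,0,0],0],
])

```text
time_s: 2.43
ee_pos: [536.3, 261.1, 266.4]
ee_rot: [140.0, -0.0, -6.8]
force: [-0.3, 0.2, -0.2]
gripper_width: 0.4
```

>>> jog_arm([
  [[0,0,-1],[0,0,0],0],
  [[0,0,-2],[0,0,0],0],
  [[0,0,-3],[0,0,0],0],
  [[0,0,-4],[0,0,0],0],
  [[0,0,-5],[0,0,0],0],
])

```text
time_s: 2.85
ee_pos: [536.4, 261.1, 261.7]
ee_rot: [140.0, -0.1, -6.8]
force: [0.2, 0.5, 0.9]
gripper_width: 0.3
```

>>> jog_arm([
  [[0,0,-1],[0,0,0],0],
  [[0,0,-2],[0,0,0],0],
  [[0,0,-3],[0,0,0],0],
  [[0,0,-4],[0,0,0],0],
  [[0,0,-5],[0,0,0],0],
])

```text
time_s: 3.27
ee_pos: [536.4, 261.1, 256.6]
ee_rot: [140.0, -0.1, -6.8]
force: [0.1, 0.8, -0.6]
gripper_width: 0.2
```

>>> jog_arm([
  [[0,0,-0.6],[0,0,0],0],
  [[0,0,-1.2],[0,0,0],0],
  [[0,0,-1.8],[0,0,0],0],
  [[0,0,-2.4],[0,0,0],0],
  [[0,0,-3],[0,0,0],0],
])

```text
time_s: 3.68
ee_pos: [536.4, 261.1, 253.6]
ee_rot: [140.0, -0.1, -6.8]
force: [0.5, 0.7, -0.3]
gripper_width: 0.2
```

>>> jog_arm([
  [[0,0,-0.5],[0,0,0],0],
  [[0,0,-1],[0,0,0],0],
  [[0,0,-1.5],[0,0,0],0],
  [[0,0,-2],[0,0,0],0],
  [[0,0,-2.5],[0,0,0],0],
])

```text
time_s: 4.1
ee_pos: [536.4, 261.2, 252.2]
ee_rot: [139.9, -0.1, -6.8]
force: [-2.0, 1.9, 9.4]
gripper_width: 0.2
```

>>> jog_arm([
  [[0,0,-1.5],[0,0,0],0],
  [[0,0,-2],[0,0,0],0],
  [[0,0,-2.5],[0,0,0],0],
  [[0,0,-3],[0,0,0],0],
  [[0,0,-3.5],[0,0,0],0],
])

```text
time_s: 4.52
ee_pos: [536.2, 261.5, 251.5]
ee_rot: [139.8, -0.2, -6.8]
force: [-3.7, 5.0, 16.0]
gripper_width: 0.2
```

>>> jog_arm([
  [[0,0,-2],[0,0,0],0],
  [[0,0,-2.5],[0,0,0],0],
  [[0,0,-3],[0,0,0],0],
  [[0,0,-3.5],[0,0,0],0],
  [[0,0,-4],[0,0,0],0],
])

```text
time_s: 4.93
ee_pos: [536.0, 261.9, 250.9]
ee_rot: [139.7, -0.4, -6.9]
force: [-3.0, 5.1, 20.0]
gripper_width: 0.3
```

>>> jog_arm([
  [[0.2,-0.5,-3],[0,0,0],0],
  [[0.2,-0.5,-3.5],[0,0,0],0],
  [[0.2,-0.5,-4],[0,0,0],0],
  [[0.2,-0.5,-4.5],[0,0,0],0],
  [[0.2,-0.5,-5],[0,0,0],0],
])

```text
time_s: 5.35
ee_pos: [535.8, 262.1, 249.9]
ee_rot: [139.6, -0.5, -7.0]
force: [-4.7, 7.1, 21.4]
gripper_width: 0.5
```

>>> jog_arm([
  [[0.2,-0.5,-3],[0,0,0],0],
  [[0.2,-0.5,-3.5],[0,0,0],0],
  [[0.2,-0.5,-4],[0,0,0],0],
  [[0.2,-0.5,-4.5],[0,0,0],0],
  [[0.2,-0.5,-5],[0,0,0],0],
])

```text
time_s: 5.77
ee_pos: [535.6, 262.4, 248.9]
ee_rot: [139.5, -0.6, -7.0]
force: [-5.7, 7.1, 21.3]
gripper_width: 0.3
```

>>> jog_arm([
  [[0.2,-0.5,-3],[0,0,0],0],
  [[0.2,-0.5,-3.5],[0,0,0],0],
  [[0.2,-0.5,-4],[0,0,0],0],
  [[0.2,-0.5,-4.5],[0,0,0],0],
  [[0.2,-0.5,-5],[0,0,0],0],
])

```text
time_s: 6.18
ee_pos: [535.4, 262.7, 247.9]
ee_rot: [139.4, -0.8, -7.1]
force: [-5.3, 6.7, 22.9]
gripper_width: 0.1
```

>>> jog_arm([
  [[0.5,-1,-4],[0,0,0],0],
  [[0.5,-1,-4.5],[0,0,0],0],
  [[0.5,-1,-5],[0,0,0],0],
  [[0.5,-1,-5.5],[0,0,0],0],
  [[0.5,-1,-6],[0,0,0],0],
])

```text
time_s: 6.6
ee_pos: [535.3, 262.9, 246.4]
ee_rot: [139.4, -0.9, -7.2]
force: [-7.1, 10.3, 27.0]
gripper_width: 0.3
```

>>> jog_arm([
  [[0.5,-1,-4],[0,0,0],0],
  [[0.5,-1,-4.5],[0,0,0],0],
  [[0.5,-1,-5],[0,0,0],0],
  [[0.5,-1,-5.5],[0,0,0],0],
  [[0.5,-1,-6],[0,0,0],0],
])

```text
time_s: 7.02
ee_pos: [535.1, 263.1, 246.0]
ee_rot: [139.2, -1.1, -7.3]
force: [-7.1, 10.4, 30.8]
gripper_width: 0.4
```

>>> jog_arm([
  [[0.5,-1,-4],[0,0,0],0],
  [[0.5,-1,-4.5],[0,0,0],0],
  [[0.5,-1,-5],[0,0,0],0],
  [[0.5,-1,-5.5],[0,0,0],0],
  [[0.5,-1,-6],[0,0,0],0],
])

```text
time_s: 7.43
ee_pos: [535.0, 263.5, 245.7]
ee_rot: [139.1, -1.2, -7.4]
force: [-7.9, 12.5, 32.0]
gripper_width: 0.3
```

>>> jog_arm([
  [[0,-1,12],[0.01,0.01,0.01],0],
  [[0,-2,22],[0.018,0.019,0.01],0],
  [[35,-6,25],[0.018,0.019,0.01],0],
  [[70,-11,25],[0.018,0.019,0.01],0],
  [[105,-15,25],[0.018,0.019,0.01],0],
])

```text
time_s: 7.85
ee_pos: [641.1, 248.1, 271.3]
ee_rot: [140.1, -0.1, -6.8]
force: [0.2, 0.1, -0.0]
gripper_width: 0.3
```

```bash
python3 - <<'E'
from h import *
print(telemetry.state()['ee_pos'],telemetry.state()['ee_rot'])
f,s=snap('side','side3.png')
cv2.imwrite('pics/side3c.png',cv2.resize(cv2.cvtColor(f['pixels'][150:280,180:380],cv2.COLOR_RGB2BGR),None,fx=4,fy=4,interpolation=cv2.INTER_CUBIC))
E
```

```text
[641.0711141  248.08900605 271.26952933] [ 1.40055281e+02 -5.54742522e-02 -6.80601912e+00]
```

View pics/side3c.png

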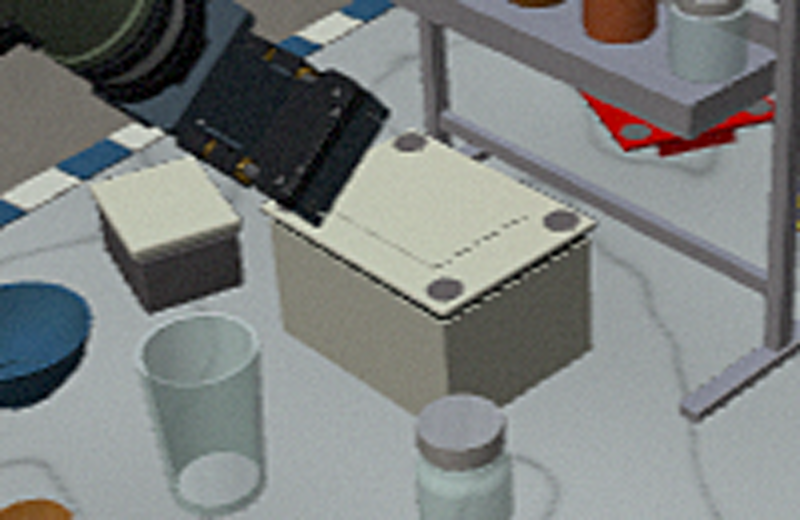

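>>> jog_arm([
  [[15,-2,0],[0,0,0],0],
  [[31,-3.5,-3],[0,0,0],0],
  [[31,-3.5,-7],[0,0,0],0],
  [[31,-3.5,-10],[0,0,0],0],
  [[31,-3.5,-12],[0,0,0],0],
])

```text
time_s: 8.32
ee_pos: [676.9, 242.9, 257.2]
ee_rot: [140.1, -0.3, -6.8]
force: [-0.2, -0.2, 0.5]
gripper_width: 0.5
```

>>> jog_arm([
  [[0,0,-1],[0,0,0],0],
  [[0,0,-2],[0,0,0],0],
  [[0,0,-3],[0,0,0],0],
  [[0,0,-4],[0,0,0],0],
  [[0,0,-5],[0,0,0],0],
])

```text
time_s: 8.73
ee_pos: [676.3, 243.2, 253.5]
ee_rot: [140.0, -0.3, -6.9]
force: [-3.4, 2.3, 8.7]
gripper_width: 0.3
```

>>> jog_arm([
  [[0,0,-1],[0,0,0],0],
  [[0,0,-2],[0,0,0],0],
  [[0,0,-3],[0,0,0],0],
  [[0,0,-4],[0,0,0],0],
  [[0,0,-4.5],[0,0,0],0],
])

```text
time_s: 9.15
ee_pos: [675.9, 243.5, 252.8]
ee_rot: [139.9, -0.5, -6.9]
force: [-4.4, 2.5, 14.9]
gripper_width: -0.1
```

>>> jog_arm([
  [[0.2,-0.5,-2],[0,0,0],0],
  [[0.2,-0.5,-3],[0,0,0],0],
  [[0.2,-0.5,-4],[0,0,0],0],
  [[0.2,-0.5,-4.5],[0,0,0],0],
  [[0.2,-0.5,-5],[0,0,0],0],
])

```text
time_s: 9.57
ee_pos: [675.6, 243.7, 252.4]
ee_rot: [139.8, -0.7, -6.9]
force: [-5.7, 4.2, 17.9]
gripper_width: 0.4
```

>>> jog_arm([
  [[0.5,-1,-4],[0,0,0],0],
  [[0.5,-1,-4.5],[0,0,0],0],
  [[0.5,-1,-5],[0,0,0],0],
  [[0.5,-1,-5.5],[0,0,0],0],
  [[0.5,-1,-6],[0,0,0],0],
])

```text
time_s: 9.98
ee_pos: [675.3, 243.8, 251.5]
ee_rot: [139.7, -0.9, -7.0]
force: [-4.9, 5.6, 18.5]
gripper_width: 0.6
```

>>> jog_arm([
  [[0.5,-1,-4],[0,0,0],0],
  [[0.5,-1,-4.5],[0,0,0],0],
  [[0.5,-1,-5],[0,0,0],0],
  [[0.5,-1,-5.5],[0,0,0],0],
  [[0.5,-1,-6],[0,0,0],0],
])

```text
time_s: 10.4
ee_pos: [675.0, 244.0, 250.7]
ee_rot: [139.7, -1.0, -7.1]
force: [-6.2, 6.5, 18.5]
gripper_width: 0.7
```

>>> jog_arm([
  [[0.5,-1,-4],[0,0,0],0],
  [[0.5,-1,-4.5],[0,0,0],0],
  [[0.5,-1,-5],[0,0,0],0],
  [[0.5,-1,-5.5],[0,0,0],0],
  [[0.5,-1,-6],[0,0,0],0],
])

```text
time_s: 10.82
ee_pos: [674.7, 244.3, 249.9]
ee_rot: [139.6, -1.2, -7.1]
force: [-5.9, 7.5, 18.0]
gripper_width: 0.5
```

>>> jog_arm([
  [[0.5,-1,-4],[0,0,0],0],
  [[0.5,-1,-4.5],[0,0,0],0],
  [[0.5,-1,-5],[0,0,0],0],
  [[0.5,-1,-5.5],[0,0,0],0],
  [[0.5,-1,-6],[0,0,0],0],
])

```text
time_s: 11.23
ee_pos: [674.3, 244.5, 249.1]
ee_rot: [139.6, -1.4, -7.2]
force: [-6.3, 5.8, 19.0]
gripper_width: 0.6
```

>>> jog_arm([
  [[0.8,-1,-5],[0,0.005,0],0],
  [[0.8,-1,-6],[0,0.01,0],0],
  [[0.8,-1,-7],[0,0.01,0],0],
  [[0.8,-1,-7.5],[0,0.01,0],0],
  [[0.8,-1,-8],[0,0.01,0],0],
])

```text
time_s: 11.65
ee_pos: [674.9, 244.8, 246.8]
ee_rot: [139.5, -1.1, -7.2]
force: [-4.2, 6.7, 19.8]
gripper_width: 0.3
```

>>> jog_arm([
  [[0.8,-1,-5],[0,0.005,0],0],
  [[0.8,-1,-6],[0,0.01,0],0],
  [[0.8,-1,-7],[0,0.01,0],0],
  [[0.8,-1,-7.5],[0,0.01,0],0],
  [[0.8,-1,-8],[0,0.01,0],0],
])

```text
time_s: 12.07
ee_pos: [675.5, 245.2, 246.1]
ee_rot: [139.3, -1.0, -7.2]
force: [-5.2, 8.2, 27.1]
gripper_width: 0.4
```

>>> jog_arm([
  [[0.8,-1,-5],[0,0.005,0],0],
  [[0.8,-1,-6],[0,0.01,0],0],
  [[0.8,-1,-7],[0,0.01,0],0],
  [[0.8,-1,-7.5],[0,0.01,0],0],
  [[0.8,-1,-8],[0,0.01,0],0],
])

```text
time_s: 12.48
ee_pos: [676.0, 245.6, 245.7]
ee_rot: [139.2, -0.8, -7.2]
force: [-5.9, 8.8, 27.8]
gripper_width: 0.7
```

>>> jog_arm([
  [[0,0,12],[0.006,0.006,0.005],0],
  [[-2,-2,22],[0.012,0.013,0.008],0],
  [[-5,-20,24],[0.012,0.013,0.008],0],
  [[-9,-45,24],[0.012,0.013,0.008],0],
  [[-11,-62,24],[0.012,0.013,0.008],0],
])

```text
time_s: 12.9
ee_pos: [664.5, 182.2, 270.0]
ee_rot: [139.8, -0.0, -6.7]
force: [-0.1, -0.3, 0.4]
gripper_width: 0.2
```

```bash
python3 - <<'E'
from h import *
f,s=snap('side','side4.png')
print(telemetry.state()['ee_pos'],telemetry.state()['ee_rot'])
cv2.imwrite('pics/side4c.png',cv2.resize(cv2.cvtColor(f['pixels'][130:260,180:380],cv2.COLOR_RGB2BGR),None,fx=4,fy=4,interpolation=cv2.INTER_CUBIC))
E
```

```text
[664.27531295 179.39917694 270.04895761] [ 1.39604826e+02  6.40196002e-02 -6.90043692e+00]
```

View pics/side4c.png

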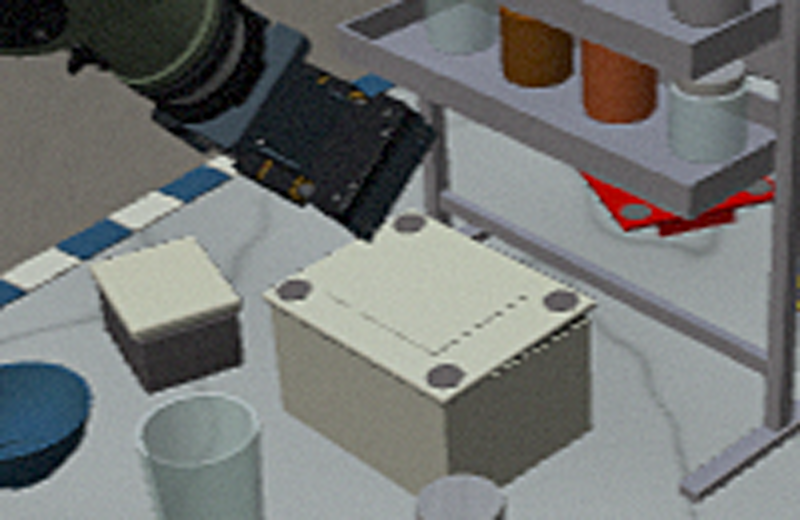

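>>> jog_arm([
  [[-1,-7,-1],[0.003,0,0],0],
  [[-2,-14,-3],[0.006,0,0],0],
  [[-3,-20,-5],[0.006,0,0],0],
  [[-3,-24,-6],[0.006,0,0],0],
  [[-3,-25,-7],[0.006,0,0],0],
])

```text
time_s: 13.37
ee_pos: [661.3, 153.9, 262.7]
ee_rot: [139.9, 0.1, -6.9]
force: [-0.3, -0.3, -0.5]
gripper_width: 0.2
```

>>> jog_arm([
  [[0,0,-1.2],[0,0,0],0],
  [[0,0,-2.4],[0,0,0],0],
  [[0,0,-3.6],[0,0,0],0],
  [[0,0,-4.8],[0,0,0],0],
  [[0,0,-6],[0,0,0],0],
])

```text
time_s: 13.78
ee_pos: [661.3, 154.3, 256.5]
ee_rot: [139.9, 0.1, -6.9]
force: [1.2, 0.2, 0.2]
gripper_width: 0.5
```

>>> jog_arm([
  [[0,0,-1],[0,0,0],0],
  [[0,0,-2],[0,0,0],0],
  [[0,0,-3],[0,0,0],0],
  [[0,0,-4],[0,0,0],0],
  [[0,0,-4.5],[0,0,0],0],
])

```text
time_s: 14.2
ee_pos: [661.3, 154.4, 252.8]
ee_rot: [139.9, 0.1, -6.9]
force: [-0.3, 1.6, 6.7]
gripper_width: 0.2
```

>>> jog_arm([
  [[0.5,-0.6,-3],[0,0,0],0],
  [[0.5,-0.6,-4],[0,0,0],0],
  [[0.5,-0.6,-5],[0,0,0],0],
  [[0.5,-0.6,-5.5],[0,0,0],0],
  [[0.5,-0.6,-6],[0,0,0],0],
])

```text
time_s: 14.62
ee_pos: [661.4, 154.5, 251.4]
ee_rot: [139.7, -0.1, -7.0]
force: [-6.0, 6.4, 20.5]
gripper_width: 0.5
```

>>> jog_arm([
  [[0.5,-1,-5],[0,0.005,0],0],
  [[0.5,-1,-6],[0,0.005,0],0],
  [[0.5,-1,-7],[0,0.005,0],0],
  [[0.5,-1,-7.5],[0,0.005,0],0],
  [[0.5,-1,-8],[0,0.005,0],0],
])

```text
time_s: 15.03
ee_pos: [661.6, 154.6, 248.5]
ee_rot: [139.6, -0.0, -7.0]
force: [-4.1, 6.7, 20.7]
gripper_width: 0.1
```

>>> jog_arm([
  [[0.5,-1,-5],[0,0.005,0],0],
  [[0.5,-1,-6],[0,0.005,0],0],
  [[0.5,-1,-7],[0,0.005,0],0],
  [[0.5,-1,-7.5],[0,0.005,0],0],
  [[0.5,-1,-8],[0,0.005,0],0],
])

```text
time_s: 15.45
ee_pos: [661.9, 154.9, 246.3]
ee_rot: [139.4, -0.0, -7.1]
force: [-5.1, 8.8, 26.2]
gripper_width: 0.1
```

>>> jog_arm([
  [[0.5,-1,-5],[0,0.005,0],0],
  [[0.5,-1,-6],[0,0.005,0],0],
  [[0.5,-1,-7],[0,0.005,0],0],
  [[0.5,-1,-7.5],[0,0.005,0],0],
  [[0.5,-1,-8],[0,0.005,0],0],
])

```text
time_s: 15.87
ee_pos: [662.1, 155.4, 245.7]
ee_rot: [139.2, -0.0, -7.2]
force: [-7.0, 11.1, 31.7]
gripper_width: 0.4
```

>>> jog_arm([
  [[0,1,9],[0.007,0,0.005],0],
  [[0,8,18],[0.014,-0.002,0.007],0],
  [[-30,17,20],[0.014,-0.002,0.007],0],
  [[-65,21,20],[0.014,-0.002,0.007],0],
  [[-100,25,20],[0.014,-0.002,0.007],0],
])

```text
time_s: 16.28
ee_pos: [561.2, 180.7, 265.3]
ee_rot: [140.1, -0.1, -6.8]
force: [0.5, 0.8, 0.2]
gripper_width: 0.3
```

>>> jog_arm([
  [[-10,0,0],[0,0,0],0],
  [[-20,0,0],[0,0,0],0],
  [[-27,0,-1],[0,0,0],0],
  [[-32,-3,-2],[0,0,0],0],
  [[-35,-6,-3],[0,0,0],0],
])

```text
time_s: 16.7
ee_pos: [526.3, 174.6, 262.1]
ee_rot: [140.1, -0.1, -6.8]
force: [-0.5, -0.8, 0.2]
gripper_width: 0.7
```

>>> jog_arm([
  [[0,-1,-1],[0,0,0],0],
  [[0,-2,-2.5],[0,0,0],0],
  [[0,-3,-4],[0,0,0],0],
  [[0,-4,-5.5],[0,0,0],0],
  [[0,-5,-7],[0,0,0],0],
])

```text
time_s: 17.12
ee_pos: [526.7, 169.4, 254.8]
ee_rot: [140.1, -0.1, -6.8]
force: [1.1, 0.4, 0.9]
gripper_width: 0.5
```

>>> jog_arm([
  [[0,0,-1],[0,0,0],0],
  [[0,0,-2],[0,0,0],0],
  [[0,0,-3],[0,0,0],0],
  [[0,0,-4],[0,0,0],0],
  [[0,0,-4.5],[0,0,0],0],
])

```text
time_s: 17.53
ee_pos: [526.8, 169.6, 252.5]
ee_rot: [140.0, -0.2, -6.8]
force: [-3.0, 3.9, 15.5]
gripper_width: 0.3
```

>>> jog_arm([
  [[0.3,-0.6,-2],[0,0,0],0],
  [[0.3,-0.6,-3],[0,0,0],0],
  [[0.3,-0.6,-4],[0,0,0],0],
  [[0.3,-0.6,-4.5],[0,0,0],0],
  [[0.3,-0.6,-5],[0,0,0],0],
])

```text
time_s: 17.95
ee_pos: [526.8, 169.6, 250.5]
ee_rot: [139.9, -0.3, -6.9]
force: [-5.4, 6.3, 18.2]
gripper_width: 0.3
```

>>> jog_arm([
  [[0.5,-1,-4],[0,0.005,0],0],
  [[0.5,-1,-4.5],[0,0.005,0],0],
  [[0.5,-1,-5],[0,0.005,0],0],
  [[0.5,-1,-5.5],[0,0.005,0],0],
  [[0.5,-1,-6],[0,0.005,0],0],
])

```text
time_s: 18.37
ee_pos: [527.3, 169.5, 247.6]
ee_rot: [139.8, -0.1, -7.0]
force: [-3.8, 8.1, 18.4]
gripper_width: 0.4
```

>>> jog_arm([
  [[0.5,-1,-4],[0,0.005,0],0],
  [[0.5,-1,-4.5],[0,0.005,0],0],
  [[0.5,-1,-5],[0,0.005,0],0],
  [[0.5,-1,-5.5],[0,0.005,0],0],
  [[0.5,-1,-6],[0,0.005,0],0],
])

```text
time_s: 18.78
ee_pos: [527.8, 169.8, 246.1]
ee_rot: [139.6, -0.0, -7.0]
force: [-6.6, 11.8, 29.1]
gripper_width: 0.3
```

>>> jog_arm([
  [[0.5,-1,-4],[0,0,0],0],
  [[0.5,-1,-4.5],[0,0,0],0],
  [[0.5,-1,-5],[0,0,0],0],
  [[0.5,-1,-5.5],[0,0,0],0],
  [[0.5,-1,-6],[0,0,0],0],
])

```text
time_s: 19.2
ee_pos: [527.8, 170.2, 245.6]
ee_rot: [139.4, -0.2, -7.2]
force: [-9.2, 14.9, 35.5]
gripper_width: 0.6
```

>>> jog_arm([
  [[0,2,10],[0.005,0,0],0],
  [[0,15,20],[0.01,0,0],0],
  [[0,40,25],[0.01,0,0],0],
  [[0,75,40],[0.01,0,0],0],
  [[0,110,60],[0.01,0,0],0],
])

```text
time_s: 19.62
ee_pos: [527.4, 280.8, 305.1]
ee_rot: [139.9, -0.0, -7.3]
force: [0.5, -0.6, -0.5]
gripper_width: 0.5
```

>>> jog_arm([
  [[0,0,10],[0,0,0],0],
  [[0,10,20],[0,0,0],0],
  [[0,15,25],[0,0,0],0],
  [[0,15,25],[0,0,0],0],
  [[0,15,25],[0,0,0],0],
])

```text
time_s: 20.03
ee_pos: [527.4, 295.5, 329.7]
ee_rot: [139.9, 0.0, -7.3]
force: [0.8, -0.5, -0.0]
gripper_width: 0.6
```

```bash
python3 - <<'E'
from h import *
f,s=snap('wrist','wrist5.png')
cv2.imwrite('pics/wrist5c.png',cv2.resize(cv2.cvtColor(f['pixels'][90:260,260:600],cv2.COLOR_RGB2BGR),None,fx=2.3,fy=2.3,interpolation=cv2.INTER_CUBIC))
f,_=snap('side','side5.png')
cv2.imwrite('pics/side5c.png',cv2.resize(cv2.cvtColor(f['pixels'][130:260,180:380],cv2.COLOR_RGB2BGR),None,fx=4,fy=4,interpolation=cv2.INTER_CUBIC))
print(telemetry.state())
E
```

```text
{'time_s': 20.1333, 'qpos': array([ 34.71069248,  30.72551639,  85.83253812, -28.60518714,
        92.56370681,  48.25571089]), 'qvel': array([-0.23424204,  0.08932126,  0.03686971,  0.00039851,  0.06702018,
       -0.07061452]), 'effort': array([ 2.75862291e-01, -4.93615508e+01, -2.00267512e+01, -1.77636601e+00,
        2.03611583e+00, -2.30128801e-02]), 'ee_pos': array([527.35783602, 295.00902611, 329.29319474]), 'ee_rot': array([ 1.39864001e+02,  7.13803479e-02, -7.30319756e+00]), 'force': array([ 0.53240533,  0.31688019, -0.75766387]), 'torque': array([0.29690831, 0.00666274, 0.0141167 ]), 'gripper_width': 0.619696083548829}
```

View pics/wrist5c.png

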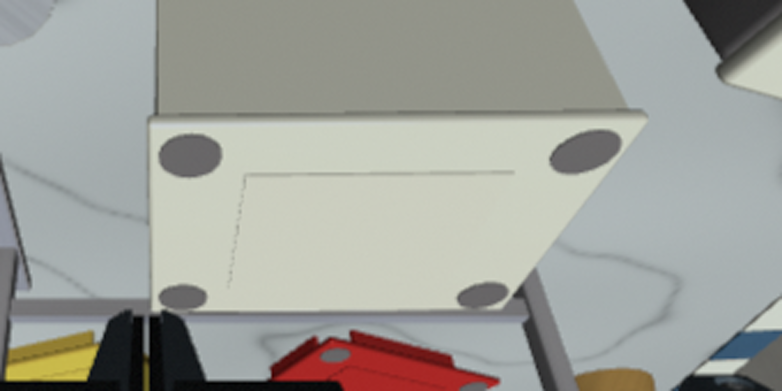

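View pics/side5c.png

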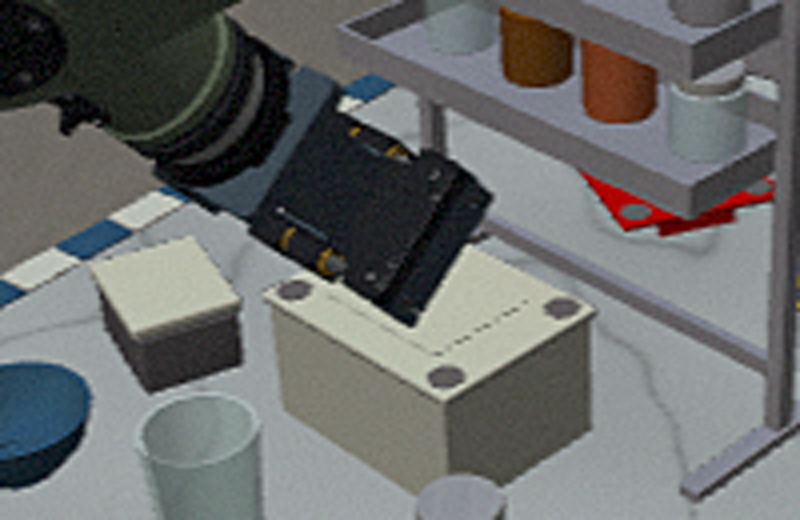

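```bash
python3 - <<'E'
from h import *
f,s=snap('wrist','wrist6.png'); g=wfix(f,s)
im=cv2.cvtColor(f['pixels'],cv2.COLOR_RGB2GRAY)
m=((im>60)&(im<135)).astype(np.uint8); m[:130]=0;m[260:]=0
n,l,st,c=cv2.connectedComponentsWithStats(m)
for i in range(1,n):
    if 80<st[i,4]<1500: print(c[i].round(1),st[i], ray(g,*c[i],91).round(1))
P=np.array([ray(g,260+a/2.3,90+b/2.3,91) for a,b in [(190,155),(586,151),(183,297),(483,295)]])
print(P.round(1)); 
for i,j in [(0,1),(2,3),(0,2),(1,3)]: print(np.linalg.norm(P[i]-P[j]).round(1))
E
```

```text
[427.9 138.3] [324 130 217  14 446] [589.1 163.   91. ]
[515.1 155.3] [500 146  31  19 413] [660.6 135.1  91. ]
[342.7 156.9] [330 148  27  19 403] [524.4 150.3  91. ]
[426.4 250.1] [ 378  233  100   27 1297] [615.4 -36.3  91. ]
[ 72.  254.3] [ 51 252  42   8  97] [161.6   7.2  91. ]
[[524.3 149.8  91. ]
 [660.5 134.7  91. ]
 [513.6  53.3  91. ]
 [649.9  38.1  91. ]]
137.0
137.1
97.1
97.2
```

```bash
python3 -c "
from workcell import env
print(env.job_done())"
```

```text
the job is handed in; nothing more can be done
None
```

I pressed the lid down at all four thumb marks, and every corner reached its hard stop on the rim. I then backed the arm away and handed the job in at about 20 s.

- **How it was pressed:** I used the closed fingertips with the gripper leaning 40°, in the order open-front, open-back, rack-back, rack-front. The force readings peaked at about 36 N vertically (about 40 N in total).
- **Seating check:** All four corners stopped at the same tool height, 245.6 to 246.1 mm, after dropping about 7 mm. The side and wrist pictures show no gap along the edges I could see. The four marks, measured in the last wrist picture, form an even rectangle of 137.0/137.1 × 97.1/97.2 mm against the nominal 136 × 96 mm. The oversize of about 1 mm is the same on opposite sides and within the calibration error, so the lid is level.
- **Limits of that check:** I could not see the rack-back corner's gap directly. Its seating rests on the hard stop and on the lid lying flat.
- **Surroundings:** I saw no sudden force away from the lid, and the tumbler, box, bowl and salt jar looked unmoved in the pictures. I did not check the ladle or measure any of these afterwards.
- **Off target:** I landed about 4 mm outside the planned point in x at the open-back mark, which was still on the mark.

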